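# Check a walnut in the light of the bench lamp

## Task

Swing the bench lamp's arm round on its stiff swivel until the lamp points straight at the handled dish with the walnut in it. Then lift the dish by the wooden grip of its strap handle, straight up without turning it, until the walnut is level with the lamp and in its beam, pause there a moment, and turn the dish a quarter turn on the spot so that the strap, which stood in line with the beam and shaded the nut, ends square across it. Keep the dish level and the nut resting in its middle throughout, leave the tape, small jar and marker where they are, and finish still holding the dish up in the beam: do not put it down.

Things in the scene. Friction and masses are not known exactly. Their poses are not given: they have to be found in the camera images.
- lamp_base: fixed foot and post of the bench lamp: dark steel foot 110 mm across, 20 mm high, with an aluminium post 14 mm thick. Origin at the centre of the underside, on the worktop; the lamp arm's vertical swivel axis passes through it. (Wall cabinets with door knobs hang 0.45 m above the worktop from about x = 0.55 on: keep the wrist in front of them.)
- lamp_arm (a joint): angle of the lamp arm on its stiff vertical swivel (rad), growing counter-clockwise seen from above; range -0.6 to 1.9. It stays where it is left; turning it takes 3 to 6 N at the knob. The arm is level, 165 mm above the worktop; head and beam point straight outward along it, away from the post.
- lamp_lens (a point): centre of the round lens (51 mm across) at the front end of the white lamp head, 146 mm from the swivel axis, 165 mm above the worktop. Its x axis is the level beam, pointing out of the lamp; z is up. The head is a cylinder 56 to 59 mm across and 75 mm long behind the lens; its top is 29 mm above the beam.
- lamp_knob (a point): grip point on the upright black knob on top of the lamp head, 112 mm from the swivel axis, 43 mm above the beam (208 mm above the worktop). The knob is round, 14 mm thick at its foot and 19 mm near its top; its top is 16 mm above this point and the head's top about 15 mm below it.
- dish: loose steel nut dish, 0.2 kg: dished plate 126 mm across, rim 23 mm high, under a strap (18 mm wide) arched from rim to rim, 113 mm high. Origin: centre of underside; x along the arch, z up. The inside slopes up from its middle, 7 degrees to 30 mm radius, then 20, so the nut rolls if it is tilted or jerked. At the start the strap is in line with the lamp's foot within 25 degrees.
- dish_grip (a point): centre of the wooden grip at the top of the strap, 104 mm above the dish's underside, right above the middle: a block 52 mm long along the dish's x, 20 mm wide (grip it across this) and 18 mm high.
- dish_middle (a point): where the walnut's centre lies when it rests in the middle of the dish: 26 mm above the dish's underside, on its axis (78 mm below the grip's centre).
- walnut: loose round walnut, 36 mm across, 12 g, brown, in the dish under the strap. Origin at its centre; axes roll with it. (More walnuts lie in a fixed white bowl, 144 mm across, to the left; leave them.)
- label_tape: bystander: roll of tape lying flat, 96 mm across, 25 mm high. Origin under its centre.
- small_jar: bystander: small capped jar, 63 mm across, 67 mm high. Origin under its centre.
- marker_a: bystander: marker pen lying flat, 135 mm long along its y axis, 17 mm thick. Origin under its centre.
There are look-alikes about, which are no part of the job. Several things have the shape of the lamp_base; the one meant has the colours described above.

How it is judged:
By the outcome, as a careful person would: the job done as asked, in the order asked, and still so for the second after the job is handed in, while the arm keeps its last pose, push and grip.
It also fails if it takes over 67 s, if anything falls off the work surface, if the arm or the gripper's body presses on something with over 40 N, if the wrist force passes 120 N, or if a joint passes its speed limit or range.

## Robot

A 7-joint arm with a two-finger parallel gripper is mounted at the origin on a cart in front of the work surface, level with it; the furniture and walls round the work are solid. World frame = base frame: x ahead of the robot, y to its left, z up, the work surface at z = 0. Lengths are in mm, angles in rad, forces in N, time in s.
With the tool pointing down it reaches from about 400 to 875 mm from the base axis. Payload 6.5 kg.
Tool frame: the origin (TCP) lies on the centre line of the jaws, within the pads' length; the fingertips stand 22 mm ahead of it and the grasp point (between the pads) lies 3 mm ahead of it; z points along the fingers, y is the line along which they close (so a half turn about z gives the same grasp; the last joint's range is limited). The gripper opens to 85 mm and grips with 20 to 120 N. Pads are 22 mm wide; open, the fingers measure 114 mm over their backs; the gripper's body (76 mm by 85 mm) begins 54 mm behind the grasp point. The pads swing forward as they close: fully open they stand 13 mm farther back than shut.
Start: joints at [1.106, 0.536, -0.004, 1.538, 0.003, 1.067, -0.071], TCP at [252.399, -598.987, 253.29] pointing down, gripper open.
Joint ranges: [-2.7, 2.7], [-0.37, 2.16], [-1.27, 1.26], [0.24, 2.4], [-1.31, 4.45], [0.19, 1.91], [-2.76, 2.76]. Speed limits (rad/s): [2.39, 2.39, 3.14, 3.14, 3.14, 3.14, 3.14].

## Interface

Orientations are given as a 3x3 rotation matrix whose columns are the frame's x, y, z axes.
In Python, from cell import robot, jaws, planner, sensors, cams, order gives the robot as it stands. The module is installed in compiled form; this text tells all that it offers. Calls block until the motion is done:
- robot.move_to(position, orientation): joint-space move of the TCP to a pose.
- robot.move_linear(position, velocity=150, rotation=None): straight line of the TCP; rotation=None keeps the orientation; velocity is the mean speed in mm/s.
- robot.goto_joints(angles): joint-space move.
- jaws.move_gripper(opening, f_grip=None): opening from 0.0 (shut) to 1.0 (fully open); f_grip is the grip in N (None keeps the last); returns when the fingers have stopped.
- robot.pause(seconds).
- planner.solve_ik(position, orientation): joint angles nearest the present ones, or None.
- sensors.state(): the state.
- cams.snapshot(name): name is "scene" or "top" or "wrist"; returns the picture (400x640x3 uint8, blue, green, red); there is no depth.
- cams.calibration(name): a dict with "mtx" (3x3 intrinsics, pixels), "R" (3x3) and "t" (3): a world point X has camera coordinates R X + t; the wrist camera has in their place "T_tool_cam" (4x4, takes a point from camera to tool coordinates, whose origin is the TCP and whose axes are the flange's). Camera axes: x right, y down, z forward; pixel columns grow to the right and rows downward; lengths in mm; the calibration is good to about 2 mm. A picture is of the moment at which its call begins: read the wrist's pose just before it. calibration takes no time and is no camera call.
A pose or a line that the arm cannot do raises robot.PlanningError and nothing moves.
- order.hand_in(): hands the job in; it is judged then, once.
The state is a dict: "time": time; "q": joint angles; "qvel": joint speeds; "tau": joint torques, N m; "tcp_pos": TCP position; "ee_rot": TCP orientation; "contact_force": force on the tool from outside, world axes, zero at the start; "wrist_torque": the same for the moment, N m; "opening": opening from 0.0 (shut) to 1.0 (fully open); "finger_force": force on a finger pad.
Only numpy, scipy, OpenCV 4.12 (cv2) and the standard library are available. Lean on these libraries where they do the work, as an engineer would, in place of code of your own. Each camera call takes 0.05 s, during which the arm holds its last target. There are 200 camera calls.

## Working session

There is one attempt and no reset: what is moved stays moved. The work goes in short steps, each a Python script; the robot and the scene stay as the last script left them, time stands still between calls to the robot, and variables do not carry over. Pictures are saved under pics/ and viewed, at most 10 in all, crops included, and the job is handed in when it is done.

```bash
mkdir -p pics; python3 - <<'E'
from cell import *
import cv2,numpy as np
for n in("scene","top"):
    cv2.imwrite(f"pics/{n}0.png",cams.snapshot(n))
    c=cams.calibration(n);print(n,c["mtx"].round(1).tolist(),c["R"].round(3).tolist(),c["t"].round(1).tolist())
print(cams.calibration("wrist"))
s=sensors.state();print(s["time"],s["ee_rot"],s["contact_force"])
E
```

```text
scene [[418.5, 0.0, 320.6], [0.0, 418.5, 199.6], [0.0, 0.0, 1.0]] [[-0.781, -0.624, 0.019], [-0.39, 0.464, -0.796], [0.487, -0.629, -0.605]] [216.8, 372.7, 876.4]
top [[401.7, 0.0, 319.8], [0.0, 401.7, 202.8], [0.0, 0.0, 1.0]] [[-0.015, -1.0, 0.0], [-0.999, 0.015, -0.043], [0.043, -0.001, -0.999]] [-155.7, 443.5, 1207.9]
{'mtx': array([[357.6907955 ,   0.        , 317.7700724 ],
       [  0.        , 357.6907955 , 196.64351014],
       [  0.        ,   0.        ,   1.        ]]), 'T_tool_cam': array([[-7.24996825e-04, -9.57544453e-01, -2.88284747e-01,
         7.34027830e+01],
       [ 9.99999720e-01, -6.40583721e-04, -3.87149285e-04,
         3.96935903e-01],
       [ 1.86042134e-04, -2.88284947e-01,  9.57544649e-01,
        -1.20534139e+02],
       [ 0.00000000e+00,  0.00000000e+00,  0.00000000e+00,
         1.00000000e+00]])}
0.1 [[ 9.21498123e-01  3.88382149e-01 -7.18759378e-04]
 [ 3.88382798e-01 -9.21497042e-01  1.41544591e-03]
 [-1.12600717e-04 -1.58348452e-03 -9.99998740e-01]] [-0.44200613  0.40864864 -0.36457353]
```

View pics/top0.png

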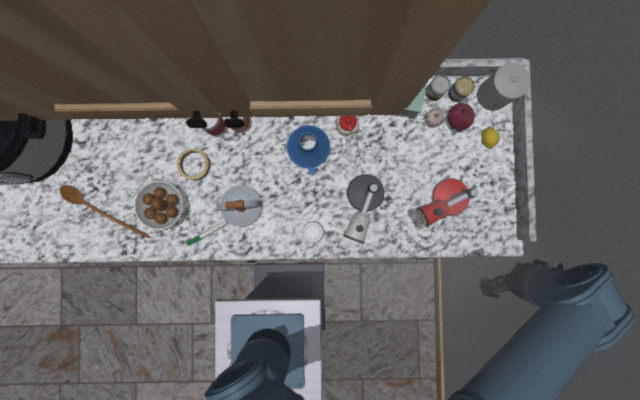

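View pics/scene0.png

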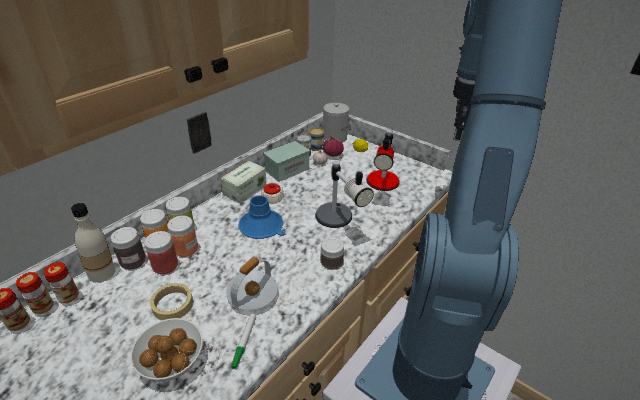

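The top view shows the grey-foot lamp at about (366,193), with its head at (358,230) pointing towards the robot. The red lamp at (450,197) is the look-alike. The dish is at (241,206) with its grip at (235,206), the small jar at (313,232), the tape at (193,164) and the marker at about (205,232). The scene view shows the dish at (252,290) and the lamp head at (358,190).

```bash
cat > h.py <<'E'
from cell import *
import cv2,numpy as np
def ray(n,uv,T=None):
    c=cams.calibration(n);d=np.linalg.inv(c["mtx"])@[uv[0],uv[1],1.]
    if n=="wrist":
        M=T@c["T_tool_cam"];return M[:3,3],M[:3,:3]@d
    R=np.array(c["R"]);return -R.T@np.array(c["t"]),R.T@d
def onz(n,uv,z,T=None):
    o,d=ray(n,uv,T);return o+d*(z-o[2])/d[2]
def tri(a,b):
    (o1,d1),(o2,d2)=a,b;A=np.stack([d1,-d2],1);s=np.linalg.lstsq(A,o2-o1,rcond=None)[0]
    p,q=o1+d1*s[0],o2+d2*s[1];return (p+q)/2,np.linalg.norm(p-q)
def pose():
    s=sensors.state();T=np.eye(4);T[:3,:3]=s["ee_rot"];T[:3,3]=s["tcp_pos"];return T
def down(a): # tool x axis at yaw a, pointing down
    c,s=np.cos(a),np.sin(a);return np.array([[c,s,0],[s,-c,0],[0,0,-1.]])
E
python3 - <<'E'
from h import *
for nm,uv,z in[("foot",(366,193),20),("head",(358,230),165),("dish",(241,206),23),("grip",(235,206),104),("jar",(313,232),67)]:print(nm,onz("top",uv,z).round())
t=cv2.imread("pics/top0.png");s=cv2.imread("pics/scene0.png")
a=cv2.resize(t[155:255,180:400],None,fx=3.6,fy=3.6,interpolation=cv2.INTER_CUBIC)
b=cv2.resize(s[150:310,220:400],(264,234),interpolation=cv2.INTER_CUBIC)
b=cv2.resize(s[240:315,220:290],None,fx=3,fy=3,interpolation=cv2.INTER_CUBIC)
c=cv2.resize(s[155:230,310:385],None,fx=3,fy=3,interpolation=cv2.INTER_CUBIC)
o=np.zeros((590,792,3),np.uint8);o[:360]=a[:360,:792];o[362:362+225,:210]=b;o[362:362+225,220:445]=c
cv2.imwrite("pics/c.png",o)
E
```

```text
foot [ 468. -302.   20.]
head [ 361. -262.  165.]
dish [434.  74.  23.]
grip [432.  75. 104.]
jar [ 355. -141.   67.]
```

View pics/c.png

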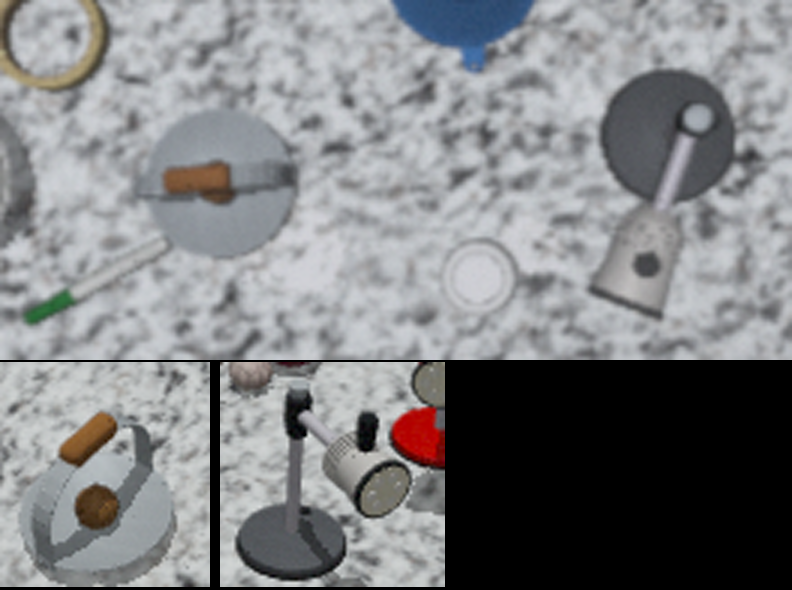

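The enlarged crop shows the knob in the top view at crop (647,264), the foot centre at (668,134), the post cap at (698,118), and the dish centre at about (222,183) with its grip at (197,179). Its strap runs nearly along image x.

```bash
python3 - <<'E'
from h import *
T=lambda u,v:(180+u/3.6-.36,155+v/3.6-.36)
L=lambda u,v:(310+(u-220)/3-.33,155+(v-362)/3-.33)
D=lambda u,v:(220+u/3-.33,240+(v-362)/3-.33)
for nm,t,s in[("knobtop",T(647,264),L(368,416)),("posttop",T(698,118),L(298,390)),("foot",T(668,134),L(291,538)),("grip",T(197,179),D(89,437)),("nut",T(217,190),D(97,507))]:
    print(nm,[x if isinstance(x,float) else x.round(1) for x in tri(ray("top",t),ray("scene",s))])
print("foot z20",onz("top",T(668,134),20),onz("scene",L(291,540),20),"knob z224",onz("top",T(647,264),224))
print("dish rim z23",onz("top",T(222,183),23),"grip z113",onz("top",T(197,179),113))
b=np.array([468,-302]);k=onz("top",T(647,264),224)[:2];a=np.arctan2(*(k-b)[::-1]);print("a",a,np.linalg.norm(k-b))
for off in(0,np.pi):
  for nm,p,y in[("k0",[*k,219],a),("k1",[458,-190,219],1.66),("view",[*k,330],a),("d",[434,74,240],1.66),("d+",[434,74,240],1.66+1.57),("d-",[434,74,240],1.66-1.57)]:
    q=planner.solve_ik(p,down(y+off));print(off,nm,None if q is None else np.round(q,2))
E
```

```text
knobtop [array([ 366.2, -260.5,  224.8]), np.float64(3.6400343624652347)]
posttop [array([ 470.4, -302.4,  188.2]), np.float64(2.093573390680487)]
foot [array([ 470.7, -301.6,    8.9]), np.float64(3.9193023397255096)]
grip [array([434.9,  74.8, 108.5]), np.float64(2.868924717176844)]
nut [array([430.4,  76.2,  31.3]), np.float64(1.3603113416621104)]
foot z20 [ 471.52774785 -299.16407027   20.        ] [ 459.25780427 -289.06080932   20.        ] knob z224 [ 367.64493212 -259.54382847  224.        ]
dish rim z23 [435.90698721  73.17390196  23.        ] grip z113 [435.74104905  74.86856758 113.        ]
a 2.741366718003663 108.96635329103995
0 k0 [ 1.05  0.31 -0.62  2.05  0.23  0.85  1.47]
0 k1 [ 0.67  0.36 -0.45  1.95  0.2   0.88  0.21]
0 view [ 1.07  0.15 -0.61  1.92  0.1   1.1   1.6 ]
0 d [ 0.43  0.29 -0.81  2.04  0.27  0.91 -0.43]
0 d+ [ 0.64  0.39 -1.08  2.04  0.42  0.96  1.  ]
0 d- [ 0.24  0.25 -0.58  2.05  0.17  0.89 -1.92]
3.141592653589793 k0 [ 0.5   0.24  0.02  2.08 -0.01  0.82 -1.45]
3.141592653589793 k1 [ 0.13  0.32  0.2   1.98 -0.09  0.85 -2.67]
3.141592653589793 view [ 0.53  0.1  -0.02  1.95  0.    1.09 -1.46]
3.141592653589793 d [ 0.63  0.38 -1.06  2.04  0.41  0.96  2.58]
3.141592653589793 d+ [ 0.24  0.25 -0.58  2.05  0.17  0.89 -1.92]
3.141592653589793 d- [ 0.64  0.39 -1.08  2.04  0.42  0.96  1.  ]
```

```bash
python3 - <<'E'
from h import *
robot.move_to([366.5,-260.5,300],down(2.741))
robot.pause(.2)
T=pose();np.save("T1.npy",T);im=cams.snapshot("wrist");cv2.imwrite("pics/w1.png",im)
s=sensors.state();print(s["time"],T.round(3))
# predicted pixels
c=cams.calibration("wrist");M=np.linalg.inv(T@c["T_tool_cam"])
for p in([366.5,-260.5,224],[470.5,-301.5,188],[470.5,-301.5,20]):
    x=c["mtx"]@(M[:3,:3]@p+M[:3,3]);print((x[:2]/x[2]).round(1))
E
```

```text
1.8083 [[  -0.92     0.391   -0.     366.412]
 [   0.391    0.92     0.    -261.056]
 [   0.       0.      -1.     299.865]
 [   0.       0.       0.       1.   ]]
[319.2 219.4]
[322.8 339.4]
[320.9 247.2]
```

View pics/w1.png

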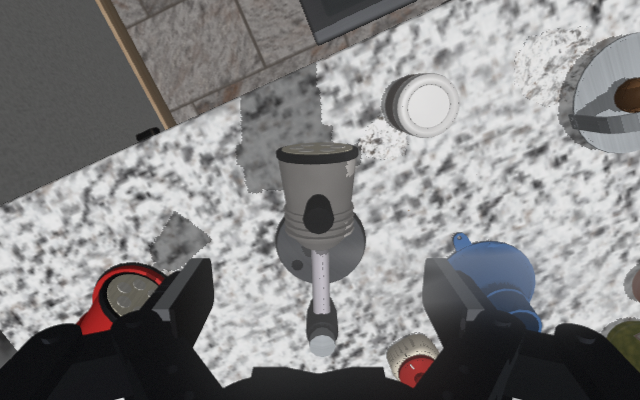

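The wrist view shows the knob's top disc at about (319,218), as predicted. The foot is centred near (320.5,240), the post top is at (322,346), and the jar (422,105) is well clear. The fingers straddle the head.

```bash
python3 - <<'E'
from h import *
T=np.load("T1.npy")
print("foot",onz("wrist",(320.5,240),20,T),onz("wrist",(320.5,239),20,T))
print("post",onz("wrist",(321.5,345),190,T),onz("wrist",(321.5,345),195,T),"knob",onz("wrist",(318.5,218),224,T))
im=cv2.imread("pics/top0.png")[155:255,180:400]
hsv=cv2.cvtColor(im,cv2.COLOR_BGR2HSV)
m=cv2.inRange(im,(40,40,40),(95,95,95));m[:,:110]=0
cs,_=cv2.findContours(m,0,2);c=max(cs,key=cv2.contourArea);print(cv2.boundingRect(c),cv2.minEnclosingCircle(c))
(u,v),r=cv2.minEnclosingCircle(c);print(onz("top",(180+u,155+v),20))
# scene foot
im=cv2.imread("pics/scene0.png")[195:235,300:370];m=cv2.inRange(im,(30,30,30),(90,90,90))
cs,_=cv2.findContours(m,0,2);c=max(cs,key=cv2.contourArea);e=cv2.fitEllipse(cv2.convexHull(c));print(cv2.boundingRect(c),e);print(onz("scene",(300+e[0][0],195+e[0][1]),12))
E
```

```text
foot [ 461.51380334 -298.2721898    20.        ] [ 460.30484905 -297.7600522    20.        ]
post [ 473.34715378 -303.82410383  190.        ] [ 469.56703921 -302.28126449  195.        ] knob [ 365.52402493 -260.52486032  224.        ]
(167, 20, 44, 36) ((188.5, 38.5), 21.96598243713379)
[ 466.44598727 -309.00638718   20.        ]
(15, 8, 38, 25) ((34.83504867553711, 19.942981719970703), (24.174177169799805, 39.03056716918945), 84.4063491821289)
[ 458.69093569 -296.38790491   12.        ]
```

```bash
python3 - <<'E'
from h import *
b=np.array([470.,-302]);a0=np.arctan2(41.6,-104.2)
jaws.move_gripper(.6)
p=lambda a,z:[*(b+112*np.array([np.cos(a),np.sin(a)])),z]
robot.move_linear(p(a0,220),120,down(a0));s=sensors.state();print(s["contact_force"].round(1))
jaws.move_gripper(0,25);s=sensors.state();print(s["time"],s["tcp_pos"],s["opening"],s["finger_force"],s["contact_force"].round(1))
a1=np.arctan2(376.5,-34.7)
for a in np.linspace(a0,a1,11)[1:]:
    robot.move_linear(p(a,220),60,down(a));s=sensors.state();f=s["contact_force"];print(round(a,3),f.round(1),(s["tcp_pos"]-p(a,220)).round(1))
    if np.linalg.norm(f)>30: print("stop");break
print(s["time"],s["opening"],s["q"].round(2))
cv2.imwrite("pics/w2.png",cams.snapshot("wrist"));t=cams.snapshot("top");cv2.imwrite("pics/t2.png",t)
cv2.imwrite("pics/t2c.png",cv2.resize(t[155:255,180:400],None,fx=3.6,fy=3.6,interpolation=cv2.INTER_CUBIC))
E
```

```text
[ 0.2  1.  -0.2]
3.4583 [ 366.2837548  -260.81395388  220.63304493] 0.20501106732026608 24.443886056542397 [-1.2  0.1  6. ]
2.652 [-1.5  1.3  8. ] [0.6 0.2 0.6]
2.542 [-1.1  2.1  6.9] [0.6 0.2 0.6]
2.432 [0.6 2.4 7.4] [0.6 0.3 0.6]
2.322 [-0.6  1.8  7. ] [0.7 0.4 0.6]
2.212 [-1.4  1.4  7.1] [0.8 0.4 0.6]
2.102 [0.  1.6 6. ] [0.8 0.5 0.6]
1.992 [0.3 2.1 6.6] [0.9 0.5 0.6]
1.883 [-0.3  2.1  5.3] [1.  0.5 0.6]
1.773 [0.1 3.3 4.4] [1.1 0.5 0.7]
1.663 [0.1 1.7 4.3] [1.1 0.6 0.7]
7.0417 0.20317833949463382 [ 0.64  0.35 -0.41  1.95  0.18  0.88  0.23]
```

View pics/w2.png

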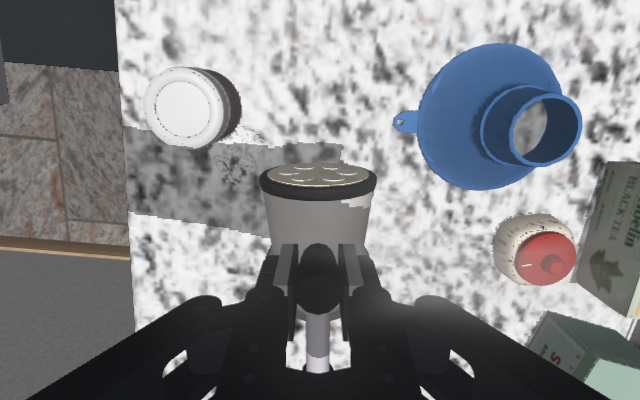

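The wrist view shows the knob held between the pads at about (318,290). The lens rim is centred at (318,178) and the head axis lies along the tool's x. Next I release and look at both the lamp and the dish from above.

```bash
python3 - <<'E'
from h import *
p=sensors.state()["tcp_pos"];a=1.6627
jaws.move_gripper(.5);robot.move_linear([p[0],p[1],330],150)
robot.pause(.2);T=pose();np.save("T3.npy",T);i=cams.snapshot("wrist")
robot.move_to([435.3,74.5-20,330],down(a));robot.pause(.2)
T=pose();np.save("T4.npy",T);j=cams.snapshot("wrist");t=cams.snapshot("top")
for n,x in zip(("w3","w4","t4"),(i,j,t)):cv2.imwrite(f"pics/{n}.png",x)
o=np.zeros((600,640,3),np.uint8);o[:300]=i[80:380];o[300:]=j[80:380];cv2.imwrite("pics/c2.png",o)
print(sensors.state()["time"],T.round(2))
E
```

```text
9.9083 [[-9.0000e-02  1.0000e+00 -0.0000e+00  4.3568e+02]
 [ 1.0000e+00  9.0000e-02 -0.0000e+00  5.3150e+01]
 [-0.0000e+00 -0.0000e+00 -1.0000e+00  3.2987e+02]
 [ 0.0000e+00  0.0000e+00  0.0000e+00  1.0000e+00]]
```

View pics/c2.png

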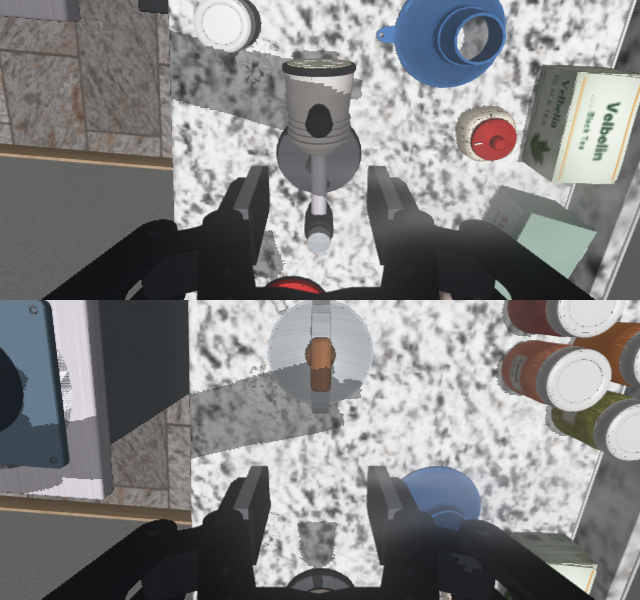

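The upper half shows the lamp released, with lens (318,66), knob (319,122) and post top (318,241) all on one image column, so the arm held its angle. The lower half shows the dish at about (320,355), with the grip at (320,364) and the strap almost along the column.

```bash
python3 - <<'E'
from h import *
T3,T4=np.load("T3.npy"),np.load("T4.npy")
w=cv2.imread("pics/w4.png");hsv=cv2.cvtColor(w,cv2.COLOR_BGR2HSV)
m=cv2.inRange(hsv,(5,90,60),(22,255,255));m[170:]=0;m[:,:250]=0;m[:,400:]=0
cs,_=cv2.findContours(m,0,2);c=max(cs,key=cv2.contourArea);r=cv2.minAreaRect(c);print(cv2.boundingRect(c),r,cv2.contourArea(c))
# per-row edges of the orange band
E=[]
for v in range(95,172):
    x=np.flatnonzero(m[v]);
    if len(x):E.append((v,x[0],x[-1]))
print(E[::4])
for z in(104,113):print("grip",z,onz("wrist",r[0],z,T4))
g=cv2.cvtColor(w,cv2.COLOR_BGR2GRAY)
w3=cv2.imread("pics/w3.png")
d=(cv2.cvtColor(w3,cv2.COLOR_BGR2GRAY)<55).astype(np.uint8)*255;d[250:]=0;d[:, :250]=0;d[:,390:]=0
cs,_=cv2.findContours(d,0,2)
for k in sorted(cs,key=cv2.contourArea)[-4:]:print("dark",cv2.boundingRect(k),cv2.contourArea(k))
print("knob",onz("wrist",(319,206),224,T3),"post",onz("wrist",(318.5,321),193,T3),"lens",onz("wrist",(318.5,147),165,T3))
z=np.zeros((600,800,3),np.uint8)
z[:560,:480]=cv2.resize(w[70:210,260:380],None,fx=4,fy=4,interpolation=cv2.INTER_CUBIC)
z[:400,480:]=cv2.resize(w3[130:330,239:399],None,fx=2,fy=2,interpolation=cv2.INTER_CUBIC)[:400]
cv2.imwrite("pics/c3.png",z)
E
```

```text
(311, 119, 21, 51) ((321.0, 144.0), (50.0, 20.0), 90.0) 678.5
[(119, np.int64(314), np.int64(328)), (123, np.int64(312), np.int64(330)), (127, np.int64(311), np.int64(330)), (131, np.int64(309), np.int64(330)), (135, np.int64(307), np.int64(330)), (139, np.int64(309), np.int64(330)), (143, np.int64(311), np.int64(330)), (147, np.int64(311), np.int64(330)), (151, np.int64(322), np.int64(324)), (155, np.int64(315), np.int64(326)), (159, np.int64(316), np.int64(325)), (163, np.int64(318), np.int64(326)), (167, np.int64(316), np.int64(325))]
grip 104 [436.78936457  75.41172137 104.        ]
grip 113 [436.59699608  76.72226466 113.        ]
dark (285, 145, 1, 1) 0.0
dark (284, 207, 4, 6) 2.0
dark (306, 185, 27, 33) 615.0
knob [ 461.18188801 -190.95679704  224.        ] post [ 471.0638146  -301.88581131  193.        ] lens [ 458.09154832 -160.96516533  165.        ]
```

View pics/c3.png

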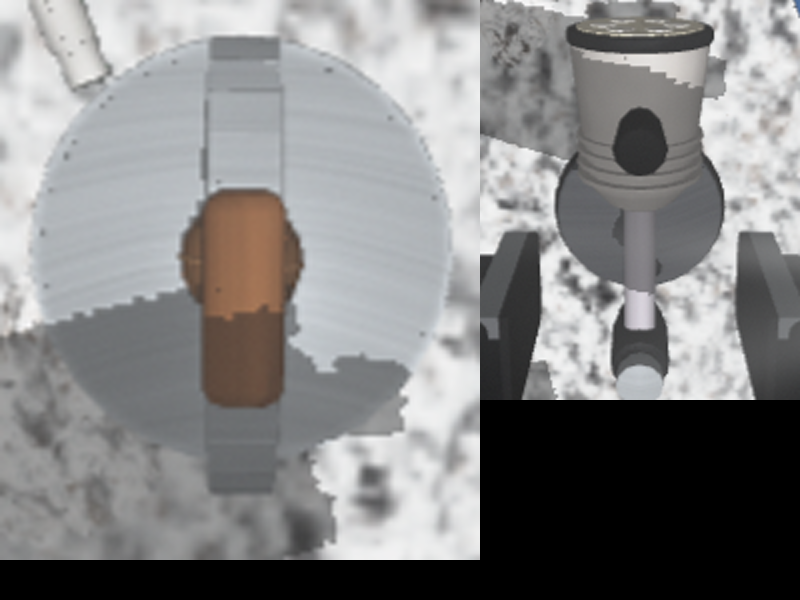

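The crop shows the grip at x 203–283, y 188–408, so its centre is about (320.4,144.5) px. The strap lies along the tool x axis and the nut sits centred underneath. The lamp agrees too: the lens, knob and post are collinear. Before grasping I test how an on-the-spot rotation is timed.

```bash
python3 - <<'E'
from h import *
C=np.array([436.1,75.6]);a=1.6627
st=sensors.state
robot.move_linear([*C,200],150,down(a));robot.pause(.3);e=st()["tcp_pos"][:2]-C;print("err",e)
t0=st()["time"];p=[*(C-e),200]
robot.move_linear(p,60,down(a));print("dt",st()["time"]-t0,st()["tcp_pos"][:2]-C)
for d in(.2,0):
    t0=st()["time"];robot.move_linear(p,20,down(a+d));print("rot dt",d,st()["time"]-t0,st()["tcp_pos"][:2]-C)
print(st()["time"],[None if planner.solve_ik([*C,z],down(y)) is None else planner.solve_ik([*C,z],down(y)).round(2) for z,y in((107,a),(246,a),(246,a+1.57),(246,a-1.57))])
E
```

```text
err [ 0.28013295 -0.06893493]
dt 0.25 [-0.2636095   0.03250516]
rot dt 0.2 0.34999999999999964 [-0.29030372  0.04011655]
rot dt 0 0.34999999999999964 [-0.29542737  0.13399544]
12.1833 [array([ 0.16,  0.49, -0.52,  2.15,  0.43,  0.6 , -0.57]), array([ 0.29,  0.25, -0.64,  2.04,  0.19,  0.91, -0.36]), array([ 0.56,  0.33, -0.97,  2.03,  0.34,  0.95,  1.07]), array([ 0.02,  0.21, -0.33,  2.05,  0.09,  0.89, -1.84])]
```

```bash
python3 - <<'E'
from h import *
C=np.array([436.1,75.6]);a=1.6627
st=sensors.state
jaws.move_gripper(.55)
robot.move_linear([*C,107],80,down(a));s=st();print(s["tcp_pos"]-[*C,107],s["contact_force"].round(1))
jaws.move_gripper(0,50);s=st();print(s["opening"],s["finger_force"],s["contact_force"].round(1),s["wrist_torque"].round(2),s["tcp_pos"])
p=s["tcp_pos"]
robot.move_linear([p[0],p[1],122],20,down(a));robot.pause(.3);s=st();print(s["contact_force"].round(1),s["wrist_torque"].round(2),s["time"],s["tcp_pos"],s["ee_rot"].round(4).tolist())
i=cams.snapshot("wrist");j=cams.snapshot("scene")
o=np.zeros((600,640,3),np.uint8);o[:300]=i[100:400];o[300:]=cv2.resize(j[170:320,150:470],(640,300),interpolation=cv2.INTER_CUBIC);cv2.imwrite("pics/c5.png",o)
E
```

```text
[0.36219225 0.10622444 0.40365347] [ 1.2 -0.1 -0.2]
0.22287252966818735 49.44530010223389 [-1.3 -0.2  5.2] [-0.09  0.19 -0.01] [436.43015217  75.55462196 107.46280298]
[-0.7  0.2 -1.1] [-0.05  0.02  0.04] 15.2833 [436.4109513   75.55748594 121.95110986] [[-0.0918, 0.9958, -0.0001], [0.9958, 0.0918, 0.0], [0.0, -0.0001, -1.0]]
```

View pics/c5.png

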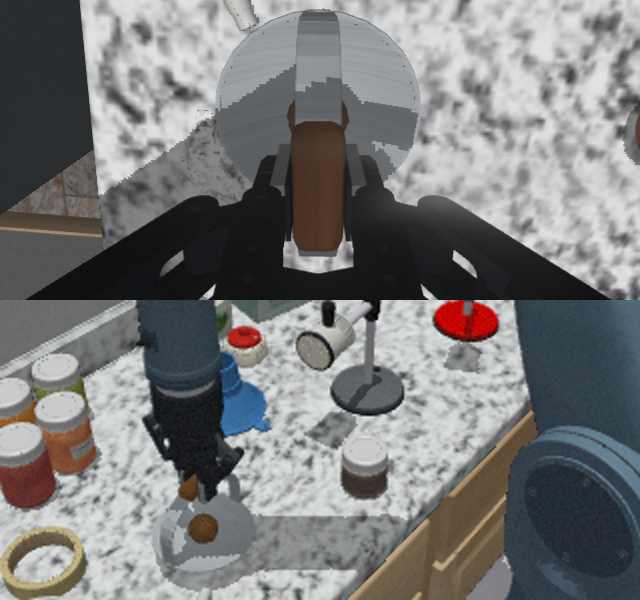

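The dish is lifted 15 mm, level and held squarely by its grip. The nut is still in the middle (wrist (318,115), scene (203,528)), and the lamp lens faces the dish.

```bash
python3 - <<'E'
from h import *
st=sensors.state;a=1.6627
p=st()["tcp_pos"]
for z in(180,246.4):robot.move_linear([436.1,75.5,z],40,down(a));
robot.pause(2);s=st();print("up",s["time"],s["tcp_pos"],s["wrist_torque"].round(2))
cv2.imwrite("pics/s6.png",cams.snapshot("scene"))
for k in range(1,9):
    t=st()["time"];robot.move_linear([436.1,75.5,246.4],20,down(a-k*np.pi/16));s=st();print(round(s["time"]-t,2),(s["tcp_pos"]-[436.1,75.5,246.4]).round(2),s["qvel"].round(2).max())
robot.pause(1);s=st();print(s["time"],s["ee_rot"].round(4).tolist(),s["finger_force"],s["wrist_torque"].round(2),s["tcp_pos"])
i=cams.snapshot("wrist");j=cams.snapshot("scene")
j0=cv2.imread("pics/s6.png")
o=np.zeros((600,640,3),np.uint8);o[:300]=i[100:400];o[300:,:320]=cv2.resize(j0[150:310,210:380],(320,300));o[300:,320:]=cv2.resize(j[150:310,210:380],(320,300));cv2.imwrite("pics/c7.png",o)
E
```

```text
up 20.7917 [436.10816925  75.49283507 246.39335075] [-0.03 -0.06  0.01]
0.35 [-0.    0.05  0.01] 0.01
0.35 [-0.01  0.05  0.01] 0.01
0.35 [0.   0.03 0.  ] -0.0
0.35 [0.01 0.04 0.01] 0.0
0.35 [-0.02  0.05 -0.01] -0.0
0.35 [-0.02  0.05  0.  ] -0.0
0.35 [-0.01  0.05  0.  ] -0.0
0.35 [-0.01  0.07  0.  ] -0.0
24.6417 [[0.9958, 0.0918, -0.0], [0.0918, -0.9958, -0.0], [-0.0, 0.0, -1.0]] 48.88555884361267 [-0.04 -0.03  0.03] [436.09157117  75.50080043 246.40456667]
```

View pics/c7.png

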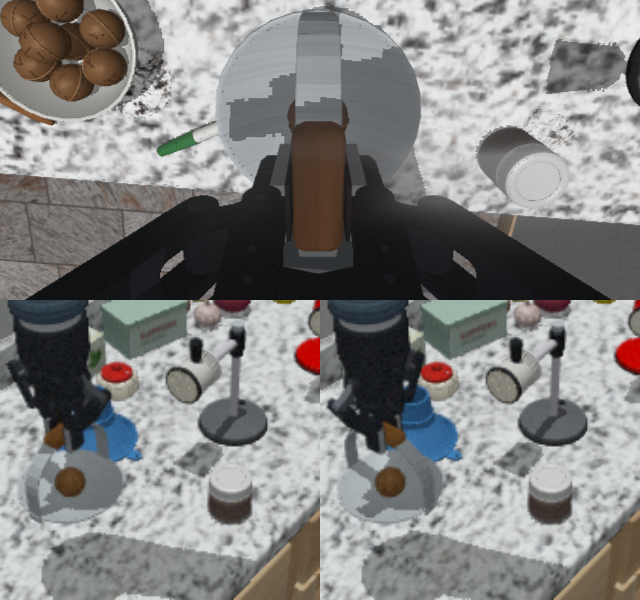

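The dish is up in the beam and level, with the strap now square across and the nut still centred: wrist (318,115), as before the turn. The jar, marker and lamp have not moved.

```bash
python3 -c "
from cell import order
print(order.hand_in())"
```

```text
the job is handed in; nothing more can be done
None
```

I handed the job in at about 25 s of the 67 s allowed: the lamp points at the dish, and the gripper is still holding the dish up, level and turned a quarter turn so its strap is square across the beam. The walnut was still in the middle, and no verdict came back.

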